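# Mesh the pocket wheel with the marble feeder's drive

## Task

Fit the maple wheel with the six wide pockets onto the tilted toothed hub of the marble feeder: turn it on the hub until the teeth mesh, push it fully home so that it sits flush on the hub's flange, and let go. Leave the twelve-pocket wheel, the bowl, the copper cup and the red tin where they stand.

Things in the scene. Friction and masses are not known exactly. Their poses are not given: they have to be found in the camera images.
- wheel_mid (a point): Loose maple wheel with SIX wide pockets round its rim, lying flat, grip up; 132 mm across, 76 mm high, about 0.15 kg. Point: on its axis, 38 mm above its underside. z: its axis, out of the grip side; x: along the grip bar. Upwards: hollow hub 92 mm across (0 to 24 mm), pocket disc (24 to 32 mm), grip bar (32 to 76 mm).
- wheel_grip (a point): Where to grip the six-pocket wheel: on its axis, 58 mm above its underside, inside the upright straight grip bar across the middle of the disc: 60 mm long (along the wheel's x), 16 mm wide (along y), 44 mm high. Same axes as wheel_mid.
- wheel_socket (a point): Centre of the six-pocket wheel's underside, same axes as wheel_mid. The hub is hollow, 24 mm deep. In it, flush with the underside: six equal inward teeth, 12 mm high, 10.8 mm wide, one on +x and the rest every 60 degrees, inner ends 23.2 mm from the axis.
- deck: Drive seat of the fixed feeder; does not turn. Origin: centre of the upper face of the hub's flange (100 mm across), 120 mm above the table. z: the drive axis, up and leaning 30 degrees towards the front of the feeder (catch tray side); y: level; x: up the slope. Plywood deck 160 x 176 mm lies 10 mm below this face; a fence along its high edge, 75 mm from the axis, rises 16 mm above this face.
- hub_top (a point): Top centre of the hub's steel boss, 22 mm up the drive axis, axes as deck. Boss radius 22 mm, the top 6 mm coned to 17 mm. Round it six radial teeth from the flange, 12 mm high, 10.8 mm wide, to 37.5 mm from the axis, every 60 degrees; how far they are turned about z varies and is not measured. The hub is braked: it turns only above 0.7 N m.
- seat_mid (a point): Where wheel_mid lies when the wheel is home: 38 mm up the drive axis, axes as deck; the wheel's underside is then on the flange. While unmeshed the wheel rides on the hub's teeth, 12 mm higher. Meshed, it has about 4 degrees of play either way; it fits at six turns, 60 degrees apart.
- fine_wheel_mid (a point): Second maple wheel of the same outer sizes and grip, with TWELVE narrow pockets; lies flat near the first, in either place. Point on its axis half-way up (38 mm). Not to be moved.
- bowl: Stoneware pinch bowl, 100 mm across, 45 mm high, holding two amber marbles; origin under its centre. Not to be moved.
- cup: Copper measuring cup, 72 mm across, 50 mm high, with a flat handle reaching 114 mm from its axis along its x; origin under the cup's centre. Not to be moved.
- tin: Red lacquered tin, 94 x 134 x 71 mm high, closed; origin under its centre. Not to be moved.
Things that resemble listed ones, but are neither listed nor needed, are in the scene too. What is shaped like the part that bears wheel_mid but turquoise is not meant.

How it is judged (in metres and radians):
On the way:
1. the six-pocket wheel has been picked up off the table (height (world z) of wheel_mid above 0.1 m), for 0.2 s.
At the end, for the whole second after the job is handed in: The six-pocket wheel sits home on the feeder's hub with its teeth meshed: its mid point 34 to 41.5 mm along the drive axis from the flange face and within 4 mm of the axis either way, its axis within 0.07 rad of the drive axis, at rest and released (z of wheel_mid in the frame of deck between 0.034 and 0.0415 m and x of wheel_mid in the frame of deck between -0.004 and 0.004 m and y of wheel_mid in the frame of deck between -0.004 and 0.004 m and angle between the z axis of wheel_mid and the z axis of deck, either way round below 0.07 rad and linear speed of wheel below 0.01 m/s and angular speed of wheel below 0.1 rad/s); the robot touches nothing.
It fails at once if the twelve-pocket wheel is moved by more than 30 mm (distance of fine_wheel_mid from where it was at the start of the episode above 0.03 m).
It fails at once if the bowl is moved by more than 30 mm (distance of bowl from where it was at the start of the episode above 0.03 m).
It fails at once if the copper cup is moved by more than 30 mm (distance of cup from where it was at the start of the episode above 0.03 m).
It fails at once if the red tin is moved by more than 30 mm (distance of tin from where it was at the start of the episode above 0.03 m).
It also fails if it takes over 56 s, if anything falls off the work surface, if the arm or the gripper's body presses on something with over 40 N, if the wrist force passes 120 N, or if a joint passes its speed limit or range.

## Robot

A 6-joint arm with a two-finger parallel gripper is mounted at the origin on the work surface. World frame = base frame: x ahead of the robot, y to its left, z up, the work surface at z = 0. Lengths are in mm, angles in rad, forces in N, time in s.
With the tool pointing down it reaches from about 400 to 825 mm from the base axis. Payload 7 kg.
Tool frame: the origin (TCP) lies at the very end of the fingers, on their centre line; the grasp point (between the pads) lies 19 mm behind it; x points along the fingers, z is the direction in which the jaws open and shut, and the axes are right-handed (so a half turn about x gives the same grasp; the last joint's range is limited). The gripper opens to 88 mm and grips with 3 to 60 N. Pads are 19 mm wide; open, the fingers measure 130 mm over their backs; the gripper's body (78 mm by 193 mm) begins 47 mm behind the grasp point.
Start: joints at [-0.851, 0.359, 0.012, 0, -1.224, -0.288], TCP at [282.463, -613.033, 226.561] pointing down, gripper open.
Joint ranges: [-3.07, 3.07], [-1.43, 2.12], [-1.02, 1.25], [-3.03, 1.67], [-3.05, -0], [-3.03, 3.03]. Speed limits (rad/s): [2.39, 2.39, 3.01, 3.14, 3.14, 3.14].

## Interface

Orientations are given as a rotation vector (axis times angle).
In Python, from bench import bot gives the robot as it stands. Calls block until the motion is done:
- bot.move_to(position, orientation): joint-space move of the TCP to a pose.
- bot.move_l(position, velocity=150, rot=None): straight line of the TCP; rot=None keeps the orientation; velocity is the mean speed in mm/s.
- bot.move_j(angles): joint-space move.
- bot.let_go() and bot.grasp(strength=None): open the fingers fully, or close them until they stop; strength is the grip in N (None keeps the last).
- bot.dwell(seconds).
- bot.inverse_kinematics(position, orientation): joint angles nearest the present ones, or None.
- bot.read_state(): the state.
- bot.read_camera(name): name is "side" or "top"; returns the picture (400x640x3 uint8, red, green, blue); there is no depth.
- bot.calibration(name): a dict with "fx", "fy", "cx", "cy" (pixels), "rvec" (rotation vector, rad) and "tvec" (3), from world to camera coordinates, as OpenCV has them. Camera axes: x right, y down, z forward; pixel columns grow to the right and rows downward; lengths in mm; the calibration is good to about 2 mm. A picture is of the moment at which its call begins. calibration takes no time and is no camera call.
A pose or a line that the arm cannot do raises bot.PlanningError and nothing moves.
- bot.sign_off(): hands the job in, once; it reports no verdict.
The state is a dict: "time": time; "joint_pos": joint angles; "dq": joint speeds; "joint_torque": joint torques, N m; "tool_pos": TCP position; "tool_rot": TCP orientation; "wrist_force": force on the tool from outside, world axes, zero at the start; "wrist_torque": the same for the moment, N m; "gripper_width": finger opening in mm.
Only numpy, scipy, OpenCV 4.12 (cv2) and the standard library are available. Lean on these libraries where they do the work, as an engineer would, in place of code of your own. Each camera call takes 0.05 s, during which the arm holds its last target.

## Working session

There is one attempt and no reset: what is moved stays moved. The work goes in short steps, each a Python script; the robot and the scene stay as the last script left them, time stands still between calls to the robot, and variables do not carry over. Pictures are saved under pics/ and viewed, and the job is handed in when it is done.

```bash
ls; mkdir -p pics
python3 - <<'E'
from bench import bot
import cv2
for n in ("side","top"):
    im=bot.read_camera(n); cv2.imwrite(f"pics/{n}0.png",im[:,:,::-1])
    print(n,bot.calibration(n))
print(bot.read_state())
E
```

```text
pics
side {'fx': 408.5611016234036, 'fy': 408.5611016234036, 'cx': 317.48340482393485, 'cy': 198.56778291316624, 'rvec': array([ 0.87449078, -2.34692996,  1.23300278]), 'tvec': array([364.80127271, 328.33376157, 878.4519613 ])}
top {'fx': 425.303877164835, 'fy': 425.303877164835, 'cx': 320.08257843181224, 'cy': 202.96312081557247, 'rvec': array([ 2.21268221, -2.16067789,  0.06661669]), 'tvec': array([ -94.67139962,  571.34985372, 1390.37099387])}
{'time': 0.1, 'joint_pos': array([-8.50898235e-01,  3.59298278e-01,  1.11653551e-02, -2.73941296e-04,
       -1.22414014e+00, -2.88125694e-01]), 'dq': array([-0.00040794, -0.00258334,  0.00089558,  0.00170142,  0.00034112,
       -0.00028351]), 'joint_torque': array([-1.32475521e-03, -5.84165275e+01,  2.93751973e+01,  7.01553002e+00,
        1.02152795e-02, -2.72342362e-05]), 'tool_pos': array([ 282.26891056, -612.66192739,  225.74009209]), 'tool_rot': array([-1.51827085,  0.97240367,  1.52070151]), 'wrist_force': array([-0.24212888,  1.0588995 ,  0.20340361]), 'wrist_torque': array([-0.05904651,  0.0268663 ,  0.00193288]), 'gripper_width': 88.01415973002005}
```

View pics/side0.png

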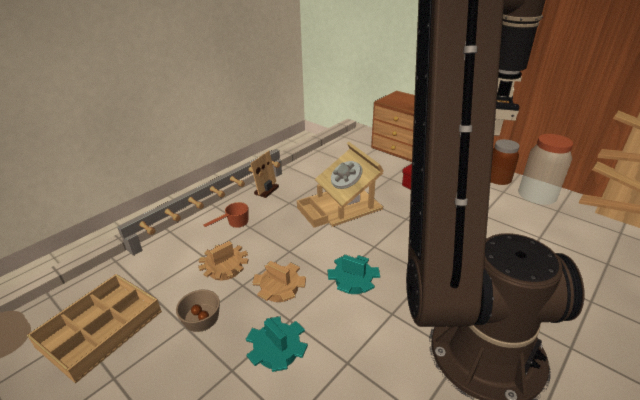

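View pics/top0.png

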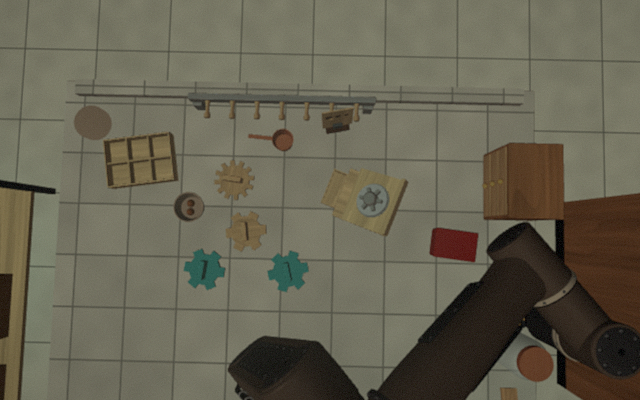

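Top view candidates for the wheel: maple at (246,230), maple at (235,179), turquoise at (205,269) and (288,270). The one at (246,230) looks like it has six wide pockets and the one at (235,179) looks finer. I'll check both in close crops.

```bash
cat > h.py <<'E'
import numpy as np, cv2
from bench import bot
from scipy.spatial.transform import Rotation as R
def cam(n):
    c=bot.calibration(n); K=np.array([[c['fx'],0,c['cx']],[0,c['fy'],c['cy']],[0,0,1.]])
    return K,np.array(c['rvec'],float),np.array(c['tvec'],float)
def proj(n,P):
    K,r,t=cam(n); return cv2.projectPoints(np.array(P,float).reshape(-1,1,3),r,t,K,None)[0].reshape(-1,2)
def ray(n,uv):
    K,r,t=cam(n); Rm=cv2.Rodrigues(r)[0]
    uv=np.array(uv,float).reshape(-1,2); d=np.c_[uv,np.ones(len(uv))]@np.linalg.inv(K).T@Rm
    return -Rm.T@t, d/np.linalg.norm(d,axis=1)[:,None]
def onz(n,uv,z):
    o,d=ray(n,uv); return o+d*((z-o[2])/d[:,2])[:,None]
def tri(uvA,uvB,a="top",b="side"):
    oa,da=ray(a,uvA); ob,db=ray(b,uvB); out=[]
    for p,q in zip(da,db):
        s=np.linalg.lstsq(np.c_[p,-q],ob-oa,rcond=None)[0]
        A=oa+s[0]*p;B=ob+s[1]*q; out.append(np.r_[(A+B)/2,np.linalg.norm(A-B)])
    return np.array(out)
def crop(n,im,c,w,h,s,f,marks=()):
    x,y=int(c[0]-w/2),int(c[1]-h/2); x=max(x,0);y=max(y,0)
    o=cv2.resize(im[y:y+h,x:x+w,::-1],None,fx=s,fy=s,interpolation=cv2.INTER_CUBIC)
    for m in marks: cv2.circle(o,(int((m[0]-x+.5)*s),int((m[1]-y+.5)*s)),2,(255,0,255),-1)
    cv2.imwrite(f,o); print(f,"origin",x,y,"scale",s)
E
python3 - <<'E'
from h import *
t=cv2.imread('pics/top0.png')[:,:,::-1]; s=cv2.imread('pics/side0.png')[:,:,::-1]
crop('top',t,(240,205),80,100,6,'pics/c1.png')
crop('top',t,(368,200),100,80,8,'pics/c2.png')
crop('side',s,(340,185),100,75,8,'pics/c3.png')
crop('side',s,(250,270),130,80,6,'pics/c4.png')
print(onz('top',[(246,230),(235,179),(372,198),(455,245),(283,140),(190,207)],[30]*6 and 30))
print(proj('top',[[0,0,0],[400,0,0],[0,400,0]]),proj('side',[[0,0,0]]))
E
```

```text
pics/c1.png origin 200 155 scale 6
pics/c2.png origin 318 160 scale 8
pics/c3.png origin 290 147 scale 8
pics/c4.png origin 185 230 scale 6
[[ 478.29416084  159.16924879   30.        ]
 [ 645.22539641  201.35799995   30.        ]
 [ 593.06430556 -251.27422425   30.        ]
 [ 445.78208534 -524.21417327   30.        ]
 [ 779.01534274   46.86602665   30.        ]
 [ 549.27454455  345.85034033   30.        ]]
[[291.12331972 377.73468112]
 [294.51830231 254.70754817]
 [168.99363152 374.62460089]] [[487.14960903 351.27323436]]
```

View pics/c1.png

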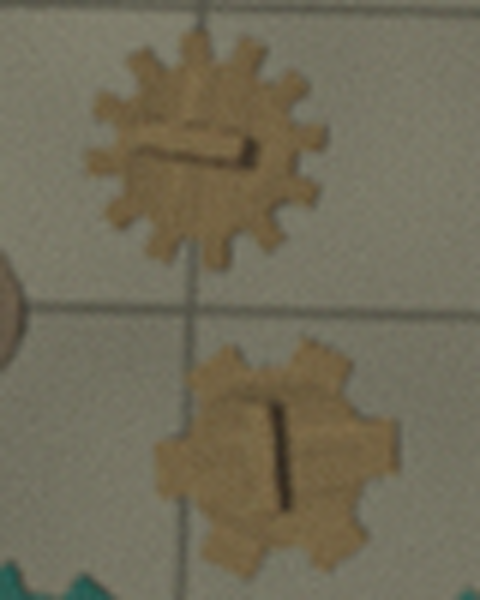

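View pics/c2.png

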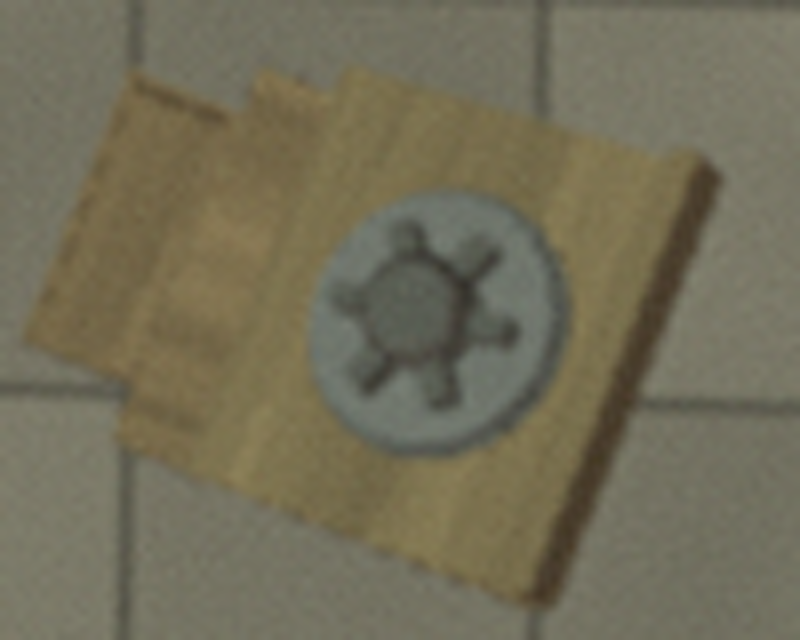

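View pics/c3.png

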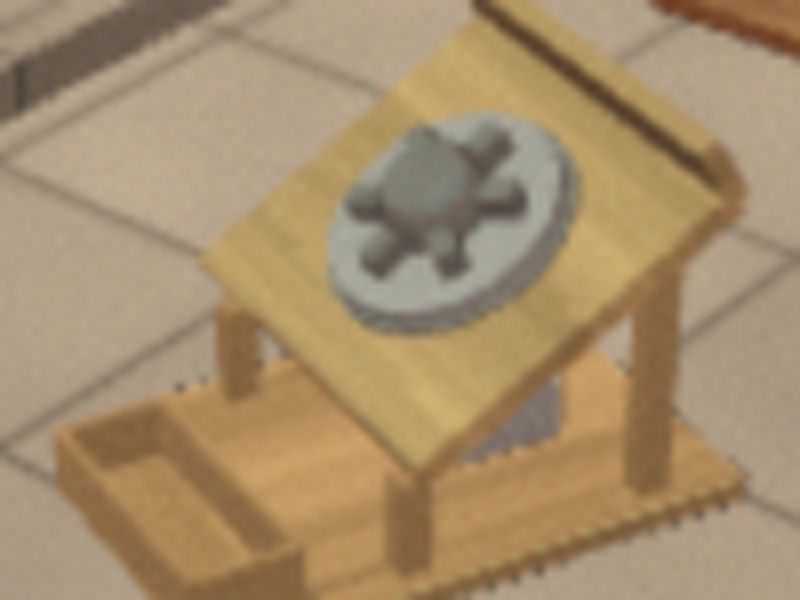

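View pics/c4.png

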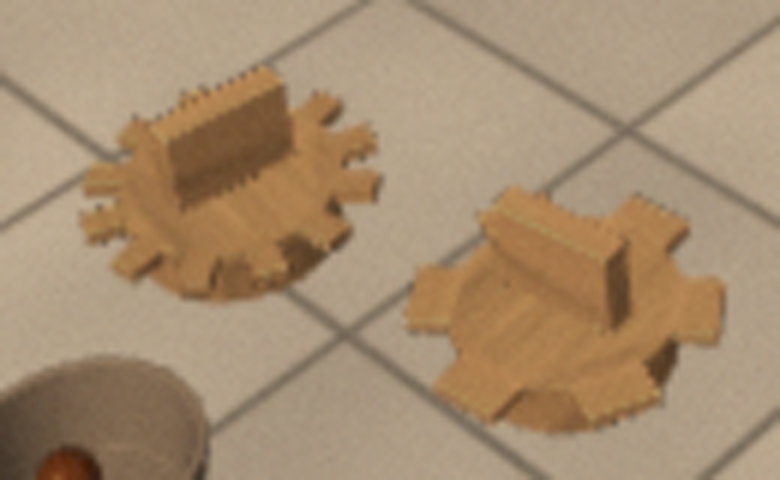

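The crop confirms it: the wheel at top (246,230), side (280,277), has six wide pockets, and the one at (235,179) has twelve. Next I'll measure the wheel and the feeder.

Run:
```python
from h import *
t=cv2.imread('pics/top0.png'); s=cv2.imread('pics/side0.png')
def blob(im,lo,hi,seed,k=0):
    m=cv2.inRange(cv2.cvtColor(im,cv2.COLOR_BGR2HSV),lo,hi)
    cs,_=cv2.findContours(m,cv2.RETR_EXTERNAL,cv2.CHAIN_APPROX_NONE)
    return max((c for c in cs if cv2.pointPolygonTest(c,seed,True)>-4),key=cv2.contourArea)
hsv=cv2.cvtColor(t,cv2.COLOR_BGR2HSV)
print([hsv[y,x] for x,y in ((240,240),(225,240),(280,205),(372,220),(365,197))])
c=blob(t,(8,85,50),(28,255,255),(240,235))
P=onz('top',c.reshape(-1,2),32)
print(cv2.contourArea(c),cv2.minEnclosingCircle(P[:,:2].astype(np.float32)))
o,_=ray('top',[(0,0)]);print('cam',o, ray('side',[(0,0)])[0])
# side bar corners at z=76
B=onz('side',[(265.8,265),(270.8,261.3),(290,269.7),(285.8,273)],76)
print(B.round(1),B.mean(0)); d=np.diff(np.vstack([B,B[:1]]),axis=0); print(np.linalg.norm(d,axis=1),np.degrees(np.arctan2(d[:,1],d[:,0])))
cs=blob(s,(8,85,50),(22,255,255),(275,285)); P=onz('side',cs.reshape(-1,2),32);print(cv2.contourArea(cs))
v=t.copy(); cv2.drawContours(v,[c],-1,(0,0,255),1); cv2.imwrite('pics/v1.png',cv2.resize(v[180:280,190:300],None,fx=5,fy=5,interpolation=0))
# bar in top view: candidate
C=B.mean(0);print('bar centre in top',proj('top',[C]),'disc centre',proj('top',[[C[0],C[1],32]]))
# deck corners (top crop)
D=np.array([(350,68),(700,155),(545,605),(118,435)])/8+[318,160]; print(D)
```

```text
[array([ 20, 101, 119], dtype=uint8), array([ 23,  42, 121], dtype=uint8), array([ 25,  39, 118], dtype=uint8), array([ 24,  92, 130], dtype=uint8), array([39, 27, 93], dtype=uint8)]
921.5 ((475.6448669433594, 160.57313537597656), 65.72432708740234)
cam [ 482.63329135  -87.27710889 1424.0725551 ] [-97.70434002 638.19529981 771.82996644]
[[497.6 177.6  76. ]
 [497.9 160.5  76. ]
 [440.6 150.7  76. ]
 [440.4 165.2  76. ]] [469.09183508 163.48404229  76.        ]
[17.05788136 58.13346272 14.53116979 58.53050526] [ -89.0131933  -170.28002797   90.82653801   12.17154958]
1435.0
bar centre in top [[241.96610775 232.86509569]] disc centre [[244.47355659 232.78950429]]
[[361.75  168.5  ]
 [405.5   179.375]
 [386.125 235.625]
 [332.75  214.375]]
```

View pics/v1.png

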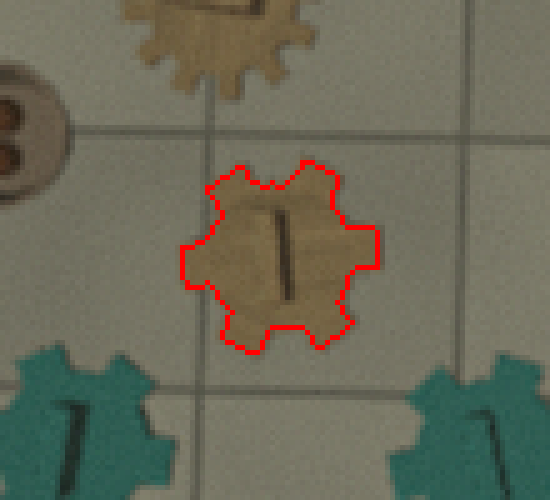

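```bash
cat > meas.py <<'E'
from h import *
t=cv2.imread('pics/top0.png'); s=cv2.imread('pics/side0.png')
def blob(im,lo,hi,seed):
    m=cv2.inRange(cv2.cvtColor(im,cv2.COLOR_BGR2HSV),lo,hi)
    cs,_=cv2.findContours(m,cv2.RETR_EXTERNAL,cv2.CHAIN_APPROX_NONE)
    return max((c for c in cs if cv2.pointPolygonTest(c,seed,True)>-4),key=cv2.contourArea)
E
python3 - <<'E'
from meas import *
c=blob(t,(8,85,50),(28,255,255),(240,235)); P=onz('top',c.reshape(-1,2),32)[:,:2]; C=np.array(cv2.minEnclosingCircle(P.astype(np.float32))[0])
d=P-C; r=np.hypot(*d.T); a=np.arctan2(d[:,1],d[:,0]); ph=np.angle(np.sum((r-r.mean())*np.exp(-6j*a)*1))/6
# r ~ cos(6(a-a0)) -> sum r e^{-6ia} phase=-6a0
print('rim teeth phase deg',np.degrees(-ph)%60)
# dark strip in top
g=t[:,:,2].astype(int)
sub=np.zeros(g.shape,np.uint8); sub[216:247,240:253]=1
ys,xs=np.where((g<75)&(sub>0)); print(len(xs),xs.min(),xs.max(),ys.min(),ys.max())
vx,vy,x0,y0=cv2.fitLine(np.c_[xs,ys].astype(np.float32),cv2.DIST_L2,0,.01,.01).ravel()
Q=onz('top',[(x0-15*vx,y0-15*vy),(x0+15*vx,y0+15*vy)],54); q=Q[0]-Q[1]; print('bar angle',np.degrees(np.arctan2(q[1],q[0])), Q.mean(0))
# side rim: tooth pts
cs=blob(s,(8,85,50),(22,255,255),(275,285))
v=s.copy(); cv2.drawContours(v,[cs],-1,(0,0,255),1)
for k in range(6):
    A=np.degrees(-ph)+60*k; p=proj('side',[[C[0]+66*np.cos(np.radians(A)),C[1]+66*np.sin(np.radians(A)),32]])[0]; cv2.circle(v,tuple(int(x) for x in p.round()),1,(255,0,255),-1)
cv2.imwrite('pics/v2.png',cv2.resize(v[230:330,230:330],None,fx=6,fy=6,interpolation=0))
E
```

```text
rim teeth phase deg 36.85605155958932
30 245 247 222 239
bar angle 7.0013688484997525 [478.82408359 153.87871081  54.        ]
```

View pics/v2.png

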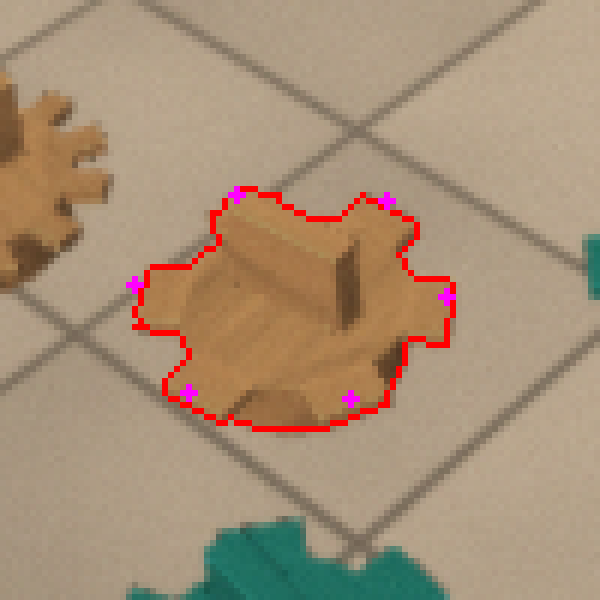

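Run:
```python
from meas import *
# fence lines
top=np.array([(698,160),(545,603)])/8+[318,160]-.5
Q=onz('top',top,168); q=Q[0]-Q[1]; print('fence top',Q.round(1),np.linalg.norm(q),np.degrees(np.arctan2(q[1],q[0])))
sd=np.array([(480,5),(720,193)])/8+[290,147]-.5
Q=onz('side',sd,165); q=Q[0]-Q[1]; print('fence side',Q.round(1),np.linalg.norm(q),np.degrees(np.arctan2(q[1],q[0])))
# flange masks: low saturation gray/blueish
for n,im,seed in(('top',t,(385,210)),('side',s,(355,182))):
    hsv=cv2.cvtColor(im,cv2.COLOR_BGR2HSV); lab=cv2.cvtColor(im,cv2.COLOR_BGR2LAB)
    m=((lab[:,:,2]<140)).astype(np.uint8); w=np.zeros_like(m); w[seed[1]-45:seed[1]+35,seed[0]-45:seed[0]+40]=1
    m&=w; num,l,st,ce=cv2.connectedComponentsWithStats(m); 
    print(n,[ (tuple(a)) for a in st[1:] if a[4]>60])
    print(lab[seed[1],seed[0]])
    cv2.imwrite(f'pics/m_{n}.png',cv2.resize(m[seed[1]-50:seed[1]+40,seed[0]-50:seed[0]+50]*255,None,fx=5,fy=5,interpolation=0))
```

```text
fence top [[ 639.5 -331.3  168. ]
 [ 474.2 -276.9  168. ]] 174.01021201693268 -18.233549859948774
fence side [[ 621.3 -313.5  165. ]
 [ 461.3 -250.   165. ]] 172.1535783610023 -21.658806546479763
top [(np.int32(340), np.int32(165), np.int32(85), np.int32(80), np.int32(3451)), (np.int32(357), np.int32(184), np.int32(32), np.int32(33), np.int32(851))]
[107 127 141]
side [(np.int32(310), np.int32(137), np.int32(26), np.int32(14), np.int32(125)), (np.int32(331), np.int32(161), np.int32(31), np.int32(28), np.int32(625))]
[121 129 137]
```

View pics/m_top.png

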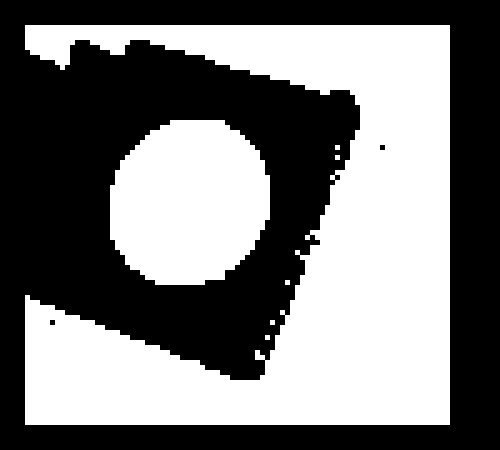

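View pics/m_side.png

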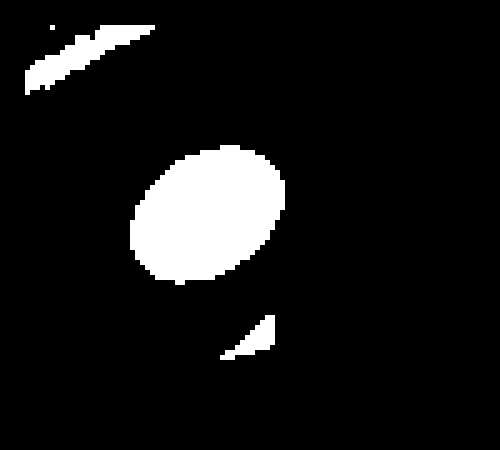

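```bash
cat >> meas.py <<'E'
def deckR(psi):  # psi: angle of level y axis direction such that x uphill
    yaw=psi  # horizontal heading of uphill
    u=np.array([np.cos(yaw),np.sin(yaw),0]); th=np.radians(30)
    x=u*np.cos(th)+np.array([0,0,np.sin(th)]); z=-u*np.sin(th)+np.array([0,0,np.cos(th)])
    return np.c_[x,np.cross(z,x),z]
def onplane(n,uv,p0,nz):
    o,d=ray(n,uv); return o+d*(((p0-o)@nz)/(d@nz))[:,None]
def flange(n,im,seed):
    lab=cv2.cvtColor(im,cv2.COLOR_BGR2LAB); m=(lab[:,:,2]<140).astype(np.uint8)
    cs,_=cv2.findContours(m,cv2.RETR_LIST,cv2.CHAIN_APPROX_NONE)
    cs,_=cv2.findContours((cv2.connectedComponents(m)[1]==cv2.connectedComponents(m)[1][seed[1],seed[0]]).astype(np.uint8),cv2.RETR_EXTERNAL,cv2.CHAIN_APPROX_NONE)
    return cs[0].reshape(-1,2)
E
python3 - <<'E'
from meas import *
from scipy.optimize import least_squares
for yawd in (-108,-110,-112):
  Rd=deckR(np.radians(yawd))
  for n,im,seed in(('top',t,(385,210)),('side',s,(355,182))):
    c=flange(n,im,seed); p0=np.array([560,-250,120.])
    o,_=ray(n,[(0,0)])
    for it in range(4):
        L=(onplane(n,c,p0,Rd[:,2])-p0)@Rd; cd=((o-p0)@Rd)[:2]; cd/=np.linalg.norm(cd)
        k=L[:,:2]@cd<10 if it else L[:,2]<9
        f=least_squares(lambda q:np.hypot(L[k,0]-q[0],L[k,1]-q[1])-q[2],[0,0,50])
        sh=Rd[:,:2]@f.x[:2]; p0=p0+sh
        o_,d=ray(n,proj(n,[p0])); p0=o_+d[0]*((120-o_[2])/d[0][2])
    print(yawd,n,p0.round(1),'r',f.x[2].round(2),'rms',np.std(f.fun).round(2),'n',k.sum(),cd.round(2))
E
```

```text
-108 top [  2.6 657.7 120. ] r 121.24 rms 0.0 n 1 [0.86 0.5 ]
-108 side [ 573.  -232.4  120. ] r 49.9 rms 1.14 n 41 [-0.23 -0.97]
-110 top [  3.4 656.4 120. ] r 120.96 rms 0.0 n 1 [0.85 0.52]
-110 side [ 573.9 -232.9  120. ] r 49.81 rms 1.18 n 41 [-0.19 -0.98]
-112 top [  4.3 655.  120. ] r 120.67 rms 0.0 n 1 [0.84 0.54]
-112 side [ 574.8 -233.4  120. ] r 49.73 rms 1.23 n 41 [-0.16 -0.99]
```

```bash
cat > fl.py <<'E'
from meas import *
from scipy.optimize import least_squares
def run(yawd,n,im,seed,z=120):
    Rd=deckR(np.radians(yawd)); c=flange(n,im,seed); p0=np.array([570,-240,120.]); o,_=ray(n,[(0,0)])
    k=np.ones(len(c),bool)
    for it in range(6):
        L=(onplane(n,c,p0,Rd[:,2])-p0)@Rd; cd=((o-p0)@Rd)[:2]; cd/=np.linalg.norm(cd)
        if it: k=L[:,:2]@cd<10
        f=least_squares(lambda q:np.hypot(L[k,0]-q[0],L[k,1]-q[1])-q[2],[0,0,50])
        p0=p0+Rd[:,:2]@f.x[:2]
        o_,d=ray(n,proj(n,[p0])); p0=o_+d[0]*((z-o_[2])/d[0][2])
    return p0,f.x[2],np.std(f.fun),k.sum()
E
python3 - <<'E'
from fl import *
for y in(-108,-110,-112):
    a=run(y,'top',t,(369,199)); b=run(y,'side',s,(355,182)); print(y,a,b, tri(proj('top',[a[0]]),proj('side',[b[0]])))
E
```

```text
-108 (array([ 579.82298788, -241.25966397,  120.        ]), np.float64(51.82584589463433), np.float64(0.8582187515302059), np.int64(50)) (array([ 573.00707462, -232.44866394,  120.        ]), np.float64(49.900093476545365), np.float64(1.1409972943905373), np.int64(41)) [[ 5.80387594e+02 -2.42087702e+02  1.12800471e+02  7.13604124e-02]]
-110 (array([ 580.02707895, -241.28296399,  120.        ]), np.float64(51.82299317928312), np.float64(0.8742087608425951), np.int64(50)) (array([ 573.92540132, -232.93308127,  120.        ]), np.float64(49.81174841692746), np.float64(1.1806243112273753), np.int64(41)) [[ 5.80663873e+02 -2.41961807e+02  1.13328067e+02  3.52575163e-01]]
-112 (array([ 580.21558886, -241.27154256,  120.        ]), np.float64(51.79977271588291), np.float64(0.9069139377164768), np.int64(50)) (array([ 574.84445776, -233.43272834,  120.        ]), np.float64(49.73478143989255), np.float64(1.2336863456826002), np.int64(41)) [[ 580.91460713 -241.80305568  113.88673104    0.61508897]]
```

Run:
```python
from fl import *
O=np.array([580,-241,120.])
lab=cv2.cvtColor(t,cv2.COLOR_BGR2LAB)[:,:,2]; m=(lab>=140).astype(np.uint8)
l=cv2.connectedComponents(m)[1]; c=cv2.findContours((l==l[225,372]).astype(np.uint8),cv2.RETR_EXTERNAL,cv2.CHAIN_APPROX_NONE)[0][0].reshape(-1,2)
def line(P):
    v=cv2.fitLine(P.astype(np.float32),cv2.DIST_HUBER,0,.01,.01).ravel(); return v[:2]
up=c[(c[:,1]<182)&(c[:,0]>364)&(c[:,0]<398)]; lo=c[(c[:,1]>215)&(c[:,0]>336)&(c[:,0]<378)]
Rd=deckR(np.radians(-110)); nz=Rd[:,2]
for nm,e in(('up',up),('lo',lo)):
    P=onplane('top',e,O-10*nz,nz); L=(P-O)@Rd; v=line(L[:,:2]); print(nm,len(e),np.degrees(np.arctan2(v[1],v[0])),'y',L[:,1].min(),L[:,1].max())
rt=c[(c[:,0]>386)&(c[:,1]>186)&(c[:,1]<232)]
# rightmost per row
rr=np.array([[rt[rt[:,1]==y][:,0].max(),y] for y in range(188,231)]); P=onz('top',rr,165); v=line(P[:,:2]); print('right',np.degrees(np.arctan2(v[1],v[0])))
# hub teeth by eye
tt=np.array([(408,222),(495,240),(515,330),(440,402),(362,385),(340,300)])/8+[318,160]-.5
ts=np.array([(497,135),(520,200),(455,268),(372,268),(352,205)])/8+[290,147]-.5
bt=np.array([(410,308)])/8+[318,160]-.5; bs=np.array([(430,178)])/8+[290,147]-.5
print('boss top tri',tri(bt,bs),'expected',O+22*nz)
for n,q,b,org in(('top',tt,bt,O),('side',ts,bs,np.array([574,-233,120.]))):
    L=(onplane(n,q,org+12*nz,nz)-org)@Rd; a=np.degrees(np.arctan2(L[:,1],L[:,0])); print(n,'r',np.hypot(L[:,0],L[:,1]).round(1),'a',a.round(1),(a%60).round(1))
    print('boss',((onplane(n,b,org+22*nz,nz)-org)@Rd).round(1))
```

```text
up 33 -0.5084412 y 87.15918594271692 91.19417591112958
lo 41 -1.4314895 y -90.93495912311764 -84.58845612891793
right -20.028893
boss top tri [[ 582.88893991 -230.24620082  135.49856996    4.03463116]] expected [ 583.76222158 -230.66338117  139.05255888]
top r [38.8 39.  37.2 34.9 35.8 36.4] a [ 122.8   66.     8.1  -57.7 -113.6 -173.3] [2.8 6.  8.1 2.3 6.4 6.7]
boss [[-2.3 -0.2 22. ]]
side r [35.3 38.9 40.6 37.3 36.6] a [   5.3  -57.8 -112.5 -169.4  129.2] [ 5.3  2.2  7.5 10.6  9.2]
boss [[ 2.9 -1.  22. ]]
```

```bash
cat > pose.py <<'E'
from meas import *
def tool_rot(zdeck_R,ang,sgn=1):
    """tool x = -z of frame; tool z = sgn * wheel y, wheel x at ang(deg) in frame"""
    a=np.radians(ang); wx=zdeck_R@[np.cos(a),np.sin(a),0]; wz=zdeck_R[:,2]; wy=np.cross(wz,wx)
    X=-wz; Z=sgn*wy; Y=np.cross(Z,X); return R.from_matrix(np.c_[X,Y,Z]).as_rotvec()
HUB=np.array([579.,-240,120.]); YAW=-110.5; RD=deckR(np.radians(YAW)); TURN=5.5
W=np.array([475.,161.]); WA=6.9
E
python3 - <<'E'
from pose import *
for sg in(1,-1):
    rv=tool_rot(np.eye(3),WA,sg)
    for z in(37,150,300): print('pick',sg,z,np.round(bot.inverse_kinematics([*W,z],rv),2) if bot.inverse_kinematics([*W,z],rv) is not None else None)
for sg in (1,-1):
  for k in range(-3,3):
    rv=tool_rot(RD,TURN+60*k,sg)
    print(sg,k,[None if (q:=bot.inverse_kinematics(HUB+RD[:,2]*h,rv)) is None else np.round(q,2).tolist() for h in(39,51,120)])
E
```

```text
pick 1 37 [ 0.72  0.29 -0.6  -0.   -0.68 -2.17]
pick 1 150 [ 0.72  0.14 -0.47  0.   -0.96 -2.17]
pick 1 300 [ 0.72  0.03 -0.24  0.   -1.3  -2.17]
pick -1 37 [ 0.72  0.29 -0.6   0.   -0.68  0.97]
pick -1 150 [ 0.72  0.14 -0.47  0.   -0.96  0.97]
pick -1 300 [ 0.72  0.03 -0.24  0.   -1.3   0.97]
1 -3 [[0.19, 0.41, -0.38, 0.49, -1.12, -0.75], [0.2, 0.41, -0.36, 0.48, -1.14, -0.75], [0.25, 0.38, -0.26, 0.44, -1.29, -0.71]]
1 -2 [[0.19, 0.41, -0.38, 0.49, -1.12, 0.3], [0.2, 0.41, -0.36, 0.48, -1.14, 0.3], [0.25, 0.38, -0.26, 0.44, -1.29, 0.33]]
1 -1 [[0.19, 0.41, -0.38, 0.49, -1.12, 1.34], [0.2, 0.41, -0.36, 0.48, -1.14, 1.35], [0.25, 0.38, -0.26, 0.44, -1.29, 1.38]]
1 0 [[0.19, 0.41, -0.38, 0.49, -1.12, 2.39], [0.2, 0.41, -0.36, 0.48, -1.14, 2.4], [0.25, 0.38, -0.26, 0.44, -1.29, 2.43]]
1 1 [[0.19, 0.41, -0.38, 0.49, -1.12, -2.85], [0.2, 0.41, -0.36, 0.48, -1.14, -2.84], [0.25, 0.38, -0.26, 0.44, -1.29, -2.81]]
1 2 [[0.19, 0.41, -0.38, 0.49, -1.12, -1.8], [0.2, 0.41, -0.36, 0.48, -1.14, -1.79], [0.25, 0.38, -0.26, 0.44, -1.29, -1.76]]
-1 -3 [[0.19, 0.41, -0.38, 0.49, -1.12, 2.39], [0.2, 0.41, -0.36, 0.48, -1.14, 2.4], [0.25, 0.38, -0.26, 0.44, -1.29, 2.43]]
-1 -2 [[0.19, 0.41, -0.38, 0.49, -1.12, -2.85], [0.2, 0.41, -0.36, 0.48, -1.14, -2.84], [0.25, 0.38, -0.26, 0.44, -1.29, -2.81]]
-1 -1 [[0.19, 0.41, -0.38, 0.49, -1.12, -1.8], [0.2, 0.41, -0.36, 0.48, -1.14, -1.79], [0.25, 0.38, -0.26, 0.44, -1.29, -1.76]]
-1 0 [[0.19, 0.41, -0.38, 0.49, -1.12, -0.75], [0.2, 0.41, -0.36, 0.48, -1.14, -0.75], [0.25, 0.38, -0.26, 0.44, -1.29, -0.71]]
-1 1 [[0.19, 0.41, -0.38, 0.49, -1.12, 0.3], [0.2, 0.41, -0.36, 0.48, -1.14, 0.3], [0.25, 0.38, -0.26, 0.44, -1.29, 0.33]]
-1 2 [[0.19, 0.41, -0.38, 0.49, -1.12, 1.34], [0.2, 0.41, -0.36, 0.48, -1.14, 1.35], [0.25, 0.38, -0.26, 0.44, -1.29, 1.38]]
```

Run:
```python
from pose import *
rv=tool_rot(np.eye(3),WA,-1)
bot.move_to([*W,300],rv); print(bot.read_state()['time'])
bot.move_l([*W,130],velocity=250)
s_=bot.read_state(); print(s_['time'],s_['tool_pos'],s_['wrist_force'])
for n in('side','top'):
    im=bot.read_camera(n); cv2.imwrite(f'pics/{n}1.png',im[:,:,::-1])
p=s_['tool_pos']; print(proj('side',[p]),proj('top',[p]))
im=cv2.imread('pics/side1.png')[:,:,::-1]; crop('side',im,(280,255),100,100,6,'pics/c5.png',proj('side',[p]))
im=cv2.imread('pics/top1.png')[:,:,::-1]; crop('top',im,(246,230),100,100,6,'pics/c6.png',proj('top',[p]))
```

```text
2.9167
3.75 [475.78890864 161.19010302 130.88762283] [-0.53910448 -1.77566965  0.39267976]
[[275.01268797 248.46387962]] [[239.43373647 230.773852  ]]
pics/c5.png origin 230 205 scale 6
pics/c6.png origin 196 180 scale 6
```

View pics/c5.png

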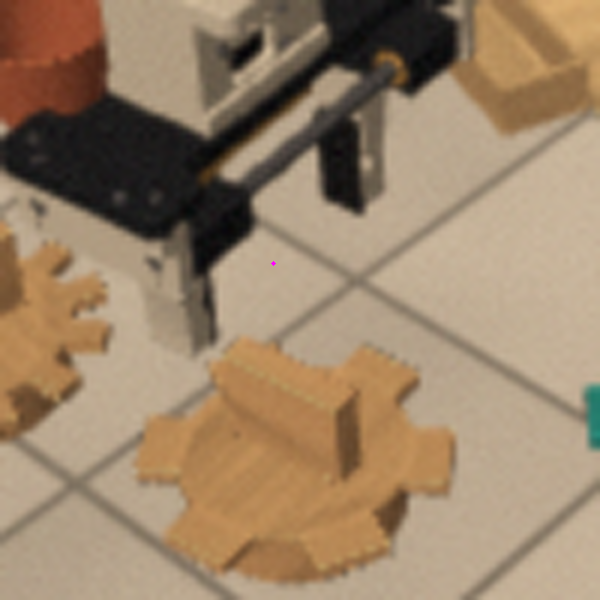

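View pics/c6.png

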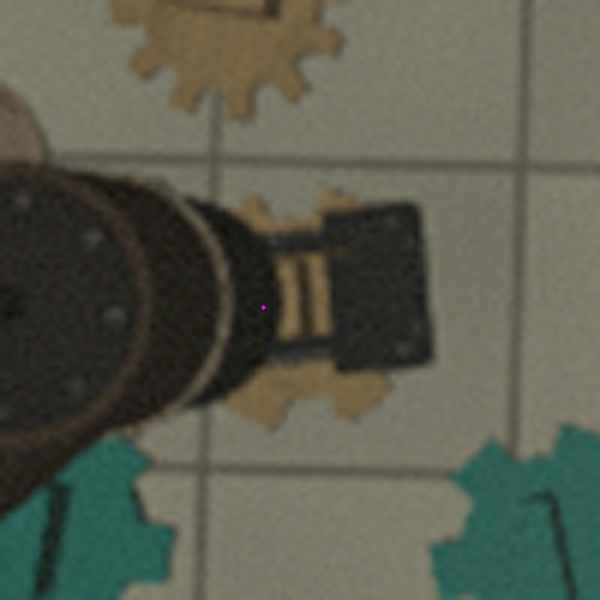

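The side view shows the fingertips straddling the bar. Their midpoint is about 1 px below its projection, so the side camera has a small bias and agrees with the top view once that's allowed for. Grasping now.

Run:
```python
from pose import *
W=np.array([474.5,160.8]); rv=tool_rot(np.eye(3),WA,-1)
bot.move_l([*W,39],velocity=120)
a=bot.read_state(); print(a['time'],a['tool_pos'],a['wrist_force'])
bot.grasp(45); a=bot.read_state(); print(a['time'],a['gripper_width'],a['wrist_force'],a['tool_pos'])
bot.move_l([*W,250],velocity=200)
bot.dwell(0.2)
a=bot.read_state(); print(a['time'],a['gripper_width'],a['wrist_force'],a['wrist_torque'],a['tool_pos'])
for n in('side','top'):
    im=bot.read_camera(n); cv2.imwrite(f'pics/{n}2.png',im[:,:,::-1])
im=cv2.imread('pics/side2.png')[:,:,::-1]; c=proj('side',[a['tool_pos']]); crop('side',im,c[0],110,100,6,'pics/c7.png',c)
```

```text
4.7583 [475.01010035 161.17307724  39.66921112] [-0.03994595  0.16677981  0.37191356]
5.8833 15.589903966836395 [ 0.37699637  0.17788124 -0.66441897] [474.48491523 160.79372318  38.94362623]
7.2917 15.690782198211739 [ 0.04684938  0.11376088 -1.47676399] [-0.04657637  0.16520834 -0.00968249] [474.17770769 160.5832889  249.04772857]
pics/c7.png origin 216 158 scale 6
```

View pics/c7.png

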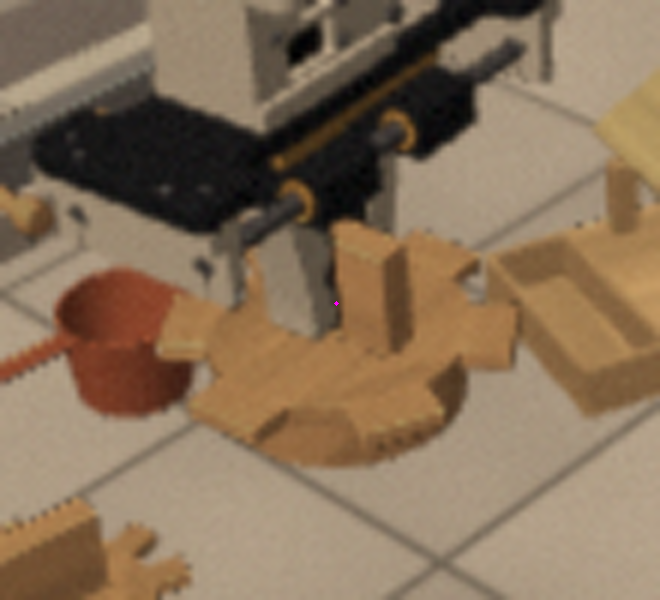

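Run:
```python
from pose import *
im=cv2.imread('pics/side2.png')[:,:,::-1]
crop('side',im,(278,208),40,40,15,'pics/c8.png')
p=onz('side',[(281.7,198.2)],286); print(p)
```

```text
pics/c8.png origin 258 188 scale 15
[[443.76633616 155.34891959 286.        ]]
```

View pics/c8.png

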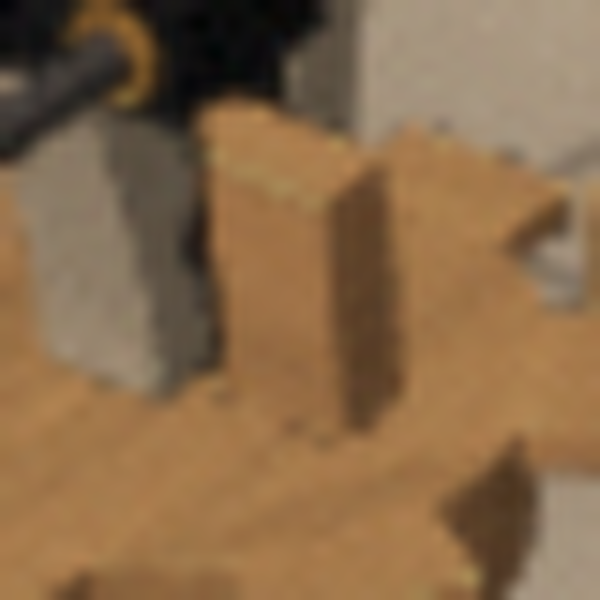

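```bash
cat >> pose.py <<'E'
HUB=np.array([579.,-239.5,120.])
def tcp(h,dx=0,dy=0): return HUB+RD@np.array([dx,dy,h+39.])
def st(tag=''):
    a=bot.read_state(); L=RD.T@(a['tool_pos']-HUB); F=RD.T@a['wrist_force']; T=RD.T@a['wrist_torque']
    print(tag,'t %.2f'%a['time'],'deck xyz(underside)',(L-[0,0,39]).round(1),'F',F.round(1),'T',T.round(2),'w %.1f'%a['gripper_width']); return L-[0,0,39],F,T
def snap(k):
    for n in('side','top'): cv2.imwrite(f'pics/{n}{k}.png',bot.read_camera(n)[:,:,::-1])
E
python3 - <<'E'
from pose import *
rv=tool_rot(RD,TURN+60,-1)
bot.move_to(tcp(90),rv); st()
bot.move_l(tcp(32),velocity=150); bot.dwell(.2); st(); snap(3)
im=cv2.imread('pics/side3.png')[:,:,::-1]; crop('side',im,(345,170),120,100,6,'pics/c9.png',proj('side',[HUB,tcp(0)]))
im=cv2.imread('pics/top3.png')[:,:,::-1]; crop('top',im,(368,200),120,100,6,'pics/c10.png',proj('top',[tcp(0)]))
E
```

```text
t 8.73 deck xyz(underside) [-0.4 -0.1 90.7] F [-1.1  0.  -1.8] T [-0.13  1.9   0.07] w 15.5
 t 9.47 deck xyz(underside) [-0.2  0.6 33.4] F [-0.3 -0.5 -0.5] T [-0.13  1.89  0.06] w 15.9
pics/c9.png origin 285 120 scale 6
pics/c10.png origin 308 150 scale 6
```

View pics/c9.png

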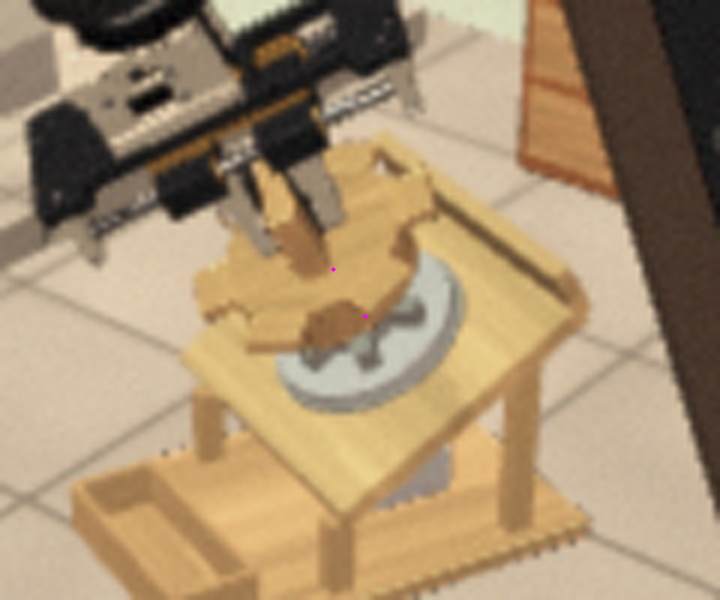

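View pics/c10.png

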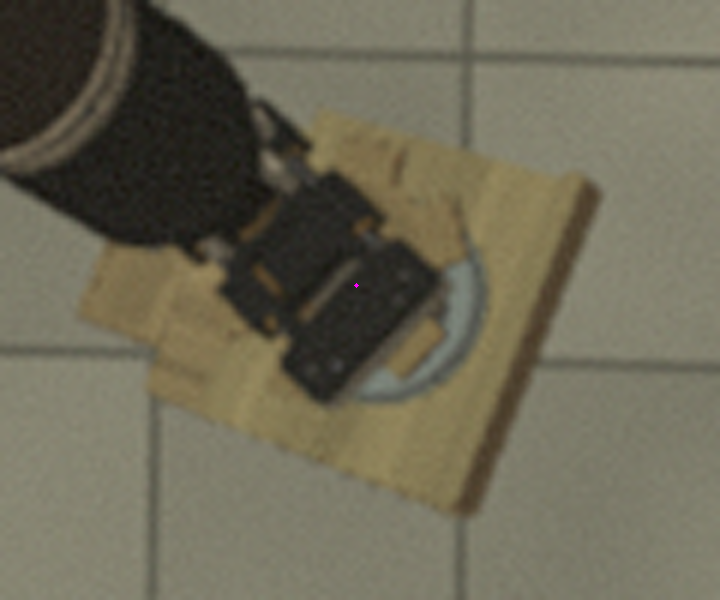

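```bash
cat >> pose.py <<'E'
def down(h0,h1,rv,step=2,fmax=12,dx=0,dy=0,v=40):
    h=h0
    while h>h1:
        h=max(h-step,h1); bot.move_l(tcp(h,dx,dy),velocity=v,rot=rv); L,F,T=st('h%.1f'%h)
        if F[2]>fmax or np.hypot(F[0],F[1])>25: break
    return h
E
python3 - <<'E'
from pose import *
rv=tool_rot(RD,TURN+60,-1)
h=down(32,20,rv,4); 
if h<=20: down(20,6,rv,2)
snap(4)
im=cv2.imread('pics/side4.png')[:,:,::-1]; crop('side',im,(345,170),120,100,6,'pics/c11.png')
E
```

```text
h28.0 t 9.82 deck xyz(underside) [ 0.  -0.2 27.7] F [-0.6  0.4 -2.2] T [-0.08  1.82  0.05] w 15.7
h24.0 t 10.07 deck xyz(underside) [ 0.1 -0.2 23.6] F [ 0.2  0.1 -1.4] T [-0.08  1.86  0.01] w 15.6
h20.0 t 10.32 deck xyz(underside) [ 0.1 -0.2 19.6] F [-0.2 -0.7 -1.5] T [-0.11  1.83  0.03] w 15.7
h18.0 t 10.57 deck xyz(underside) [ 0.  -0.1 17.9] F [-0.   0.3 -0.5] T [-0.13  1.86  0.08] w 15.4
h16.0 t 10.82 deck xyz(underside) [-0.1  0.1 15.9] F [-1.2  0.5 -1. ] T [0.11 1.99 0.07] w 16.0
h14.0 t 11.07 deck xyz(underside) [-0.1  0.1 13.9] F [-1.2  0.7 -1.2] T [0.4  2.15 0.04] w 15.5
h12.0 t 11.32 deck xyz(underside) [ 0.   0.5 12.8] F [-0.7 -0.1  5.4] T [-0.44  1.92  0.05] w 15.7
h10.0 t 11.57 deck xyz(underside) [ 0.1  0.7 12.7] F [-1.1 -8.5 19.2] T [-3.27  2.18  0.11] w 16.0
pics/c11.png origin 285 120 scale 6
```

View pics/c11.png

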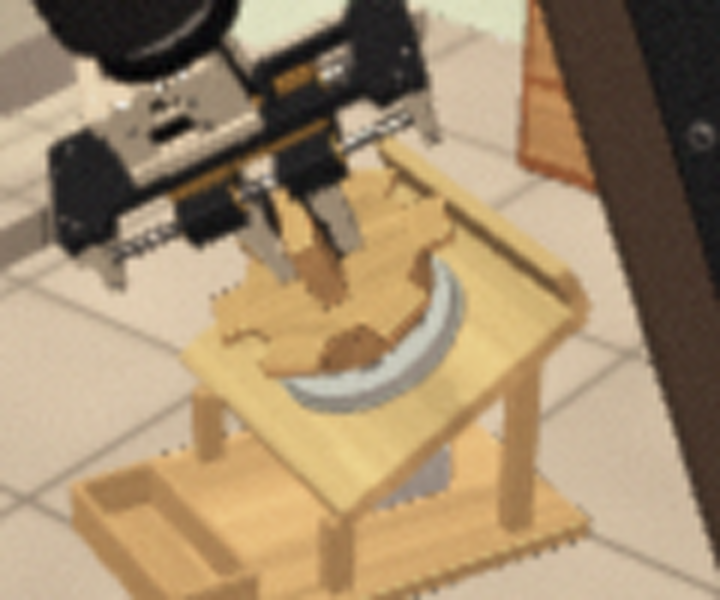

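The wheel is on the boss but riding on the tooth tops at 12.7 mm. That is my mistake: its inward teeth have to fall between the hub's teeth, 30° from where I aligned them. I'll lift slightly, turn 30° and push again.

Run:
```python
from pose import *
rv=tool_rot(RD,TURN+90,-1)
bot.move_l(tcp(14.5),velocity=40); st('up')
bot.move_l(tcp(14.5),velocity=40,rot=rv); st('turned')
down(14.5,2,rv,2)
```

```text
up t 11.93 deck xyz(underside) [-0.2  0.1 14.3] F [-1.3  1.4 -0.9] T [0.42 2.28 0.04] w 15.8
turned t 12.61 deck xyz(underside) [-0.4  0.2 14.1] F [-3.5  2.6 -3.5] T [1.31 3.03 0.04] w 15.3
h12.5 t 12.86 deck xyz(underside) [-0.3  0.3 12.3] F [-3.8  4.2 -3.4] T [1.74 3.28 0.04] w 15.4
h10.5 t 13.11 deck xyz(underside) [-0.3  0.3 10.5] F [-4.9  3.7 -2. ] T [ 1.54  3.48 -0.  ] w 15.9
h8.5 t 13.36 deck xyz(underside) [-0.4  0.3  8.6] F [-3.6  3.9 -0.7] T [1.47 3.5  0.  ] w 16.1
h6.5 t 13.61 deck xyz(underside) [-0.4  0.4  6.7] F [-4.3  3.7 -1.8] T [ 1.48  3.52 -0.03] w 16.1
h4.5 t 13.86 deck xyz(underside) [-0.4  0.4  4.7] F [-6.2  3.2  0. ] T [1.46 3.63 0.01] w 15.9
h2.5 t 14.11 deck xyz(underside) [-0.4  0.4  2.7] F [-5.6  4.1 -1. ] T [ 1.44  3.57 -0.01] w 16.1
h2.0 t 14.36 deck xyz(underside) [-0.4  0.4  2.3] F [-5.5  3.5  0. ] T [1.19 3.63 0.02] w 15.4
```

Run:
```python
from pose import *
rv=tool_rot(RD,TURN+90,-1)
down(2,-4,rv,1,fmax=10,dx=-.8,dy=.6,v=30)
snap(5); im=cv2.imread('pics/side5.png')[:,:,::-1]; crop('side',im,(345,170),120,100,6,'pics/c12.png')
```

```text
h1.0 t 14.61 deck xyz(underside) [-0.6  0.4  0.9] F [-2.2  2.2 -0.3] T [0.77 2.59 0.05] w 15.8
h0.0 t 14.86 deck xyz(underside) [-0.5  0.5  0.8] F [-3.  -1.5  7.3] T [-0.79  2.77  0.06] w 15.9
h-1.0 t 15.11 deck xyz(underside) [-0.5  0.5  0.8] F [-3.6 -5.8 12.6] T [-2.28  3.02  0.06] w 15.5
pics/c12.png origin 285 120 scale 6
```

View pics/c12.png

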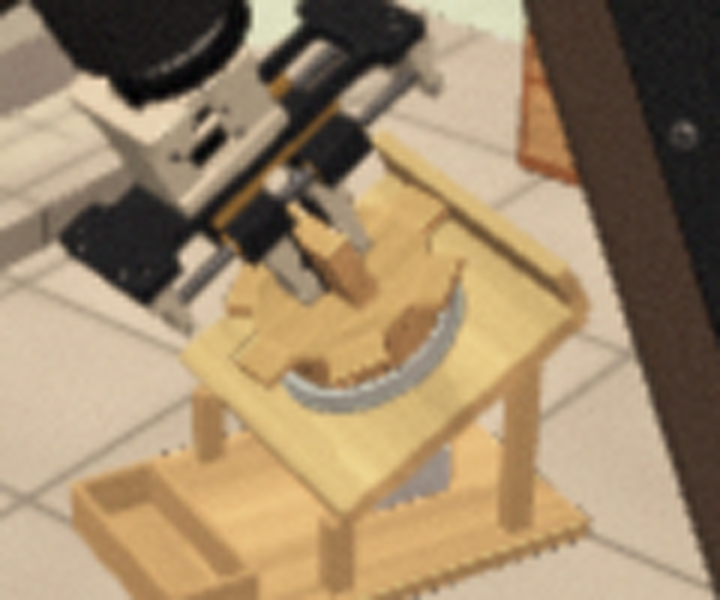

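It stopped on a firm contact 11.9 mm below the riding height, which matches the tooth height of 12 mm. Unloading, releasing and retracting along the axis.

Run:
```python
from pose import *
bot.move_l(tcp(0.3,-.6,.5),velocity=30); st('unload')
bot.let_go(); st('open')
bot.move_l(tcp(60),velocity=100); bot.move_l(tcp(180),velocity=250); st('away')
rv=tool_rot(np.eye(3),WA,-1); bot.move_to([430,120,330],rv); bot.dwell(.3); st('clear')
snap(6)
for n,c in(('side',(345,170)),('top',(368,200))):
    im=cv2.imread(f'pics/{n}6.png')[:,:,::-1]; crop(n,im,c,120,100,6,f'pics/c13{n}.png')
```

```text
unload t 15.46 deck xyz(underside) [-0.5  0.5  0.8] F [-4.7 -1.4  6.9] T [-0.67  3.02  0.05] w 15.8
open t 16.71 deck xyz(underside) [-0.6  0.5  0.3] F [-0.2 -0.5  0.2] T [-0.04  1.58  0.04] w 87.8
away t 18.09 deck xyz(underside) [ -0.2  -0.3 179.5] F [ 0.8 -1.7 -0.3] T [-0.09  1.51  0.07] w 87.5
clear t 19.58 deck xyz(underside) [-141.6 -265.   284.6] F [-0.2 -1.  -0.6] T [-0.09 -0.14  0.02] w 87.6
pics/c13side.png origin 285 120 scale 6
pics/c13top.png origin 308 150 scale 6
```

View pics/c13side.png

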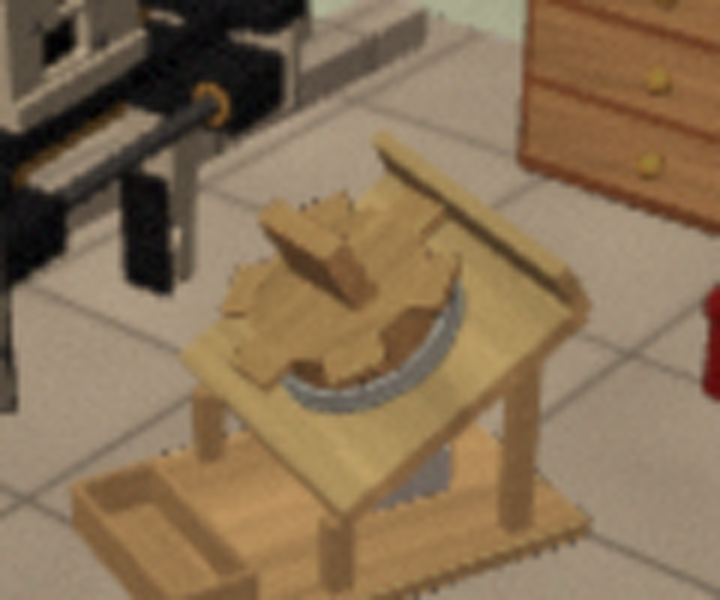

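View pics/c13top.png

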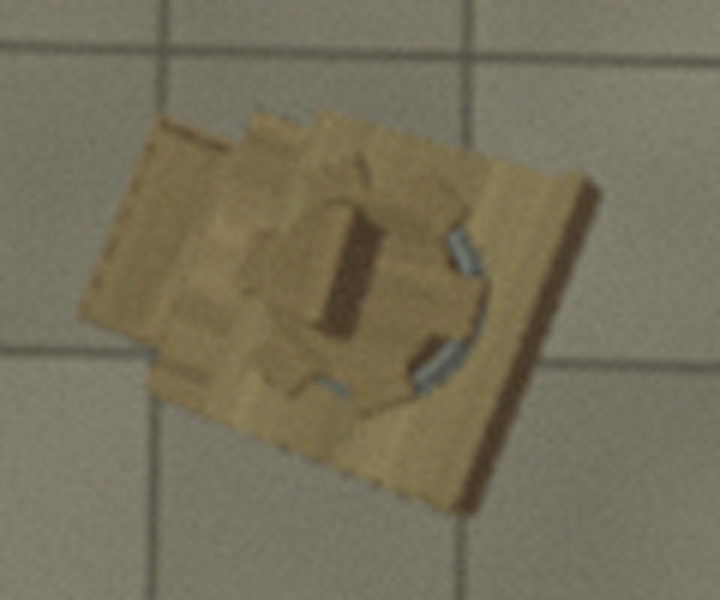

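View pics/top6.png

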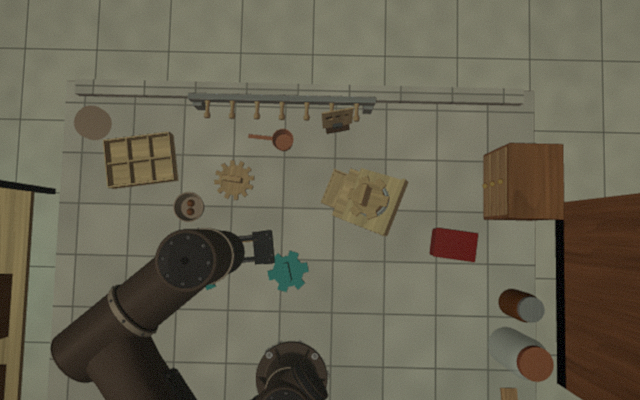

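Run:
```python
from pose import *
H=HUB+RD@[-.5,.5,0]; wx=RD@[np.cos(np.radians(95.5)),np.sin(np.radians(95.5)),0]
B=[H+RD[:,2]*76, H+RD[:,2]*76+30*wx, H+RD[:,2]*76-30*wx, H+RD[:,2]*88]
for n,c in(('side',(345,170)),('top',(368,200))):
    im=cv2.imread(f'pics/{n}6.png')[:,:,::-1]; b=(0,1) if n=='side' else (0,0)
    crop(n,im,proj(n,B)[0],60,50,12,f'pics/c14{n}.png',proj(n,B)+b)
    print(n,(proj(n,B)+b).round(1).tolist())
```

```text
pics/c14side.png origin 304 131 scale 12
side [[334.7, 157.6], [329.1, 154.2], [340.5, 161.2], [333.0, 155.0]]
pics/c14top.png origin 332 168 scale 12
top [[362.0, 193.6], [364.9, 183.9], [359.1, 203.4], [360.5, 192.5]]
```

View pics/c14side.png

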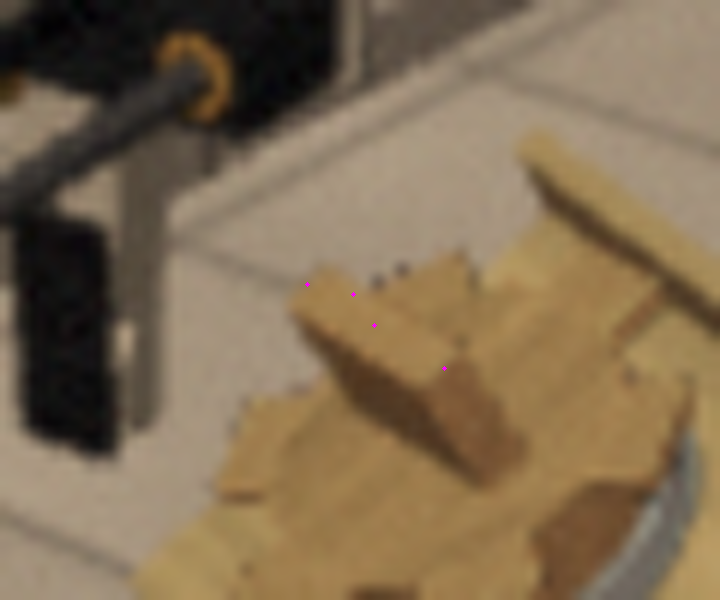

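View pics/c14top.png

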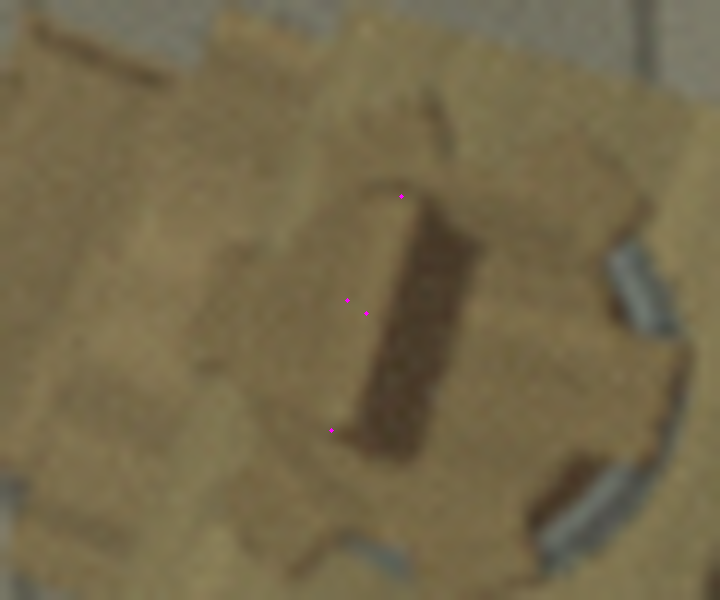

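In both views the bar's top is within about 1 px of where it should be with the wheel home, the flange shows directly under the wheel, and the other objects haven't moved. Handing in.

Run:
```python
from bench import bot
print(bot.sign_off(), bot.read_state()['time'])
```

```text
the job is handed in; nothing more can be done
the job is handed in; nothing more can be done
```

I fitted the six-pocket maple wheel onto the tilted hub, pushed it home with its teeth meshed, let go and handed the job in. The clock read 19.6 s at the last check before hand-in; sign-off gave no verdict.

- **First push:** it stopped 12.7 mm up because I had lined the wheel's teeth up with the hub's teeth. I lifted it slightly, turned it 30°, and it slid down freely to a firm stop at 0.8 mm, with about 13 N of push. That 11.9 mm drop matches the 12 mm teeth.
- **Last checks:** the lateral offset at the stop was within about 0.7 mm of my measured hub centre. In both cameras the grip bar was within about 1 px of where it should be with the wheel home. The gripper was open and clear, with no contact force. The twelve-pocket wheel, bowl, cup and tin were at the same pixels as at the start in the top view.
- **Disagreement:** the two cameras gave hub centres that differed by about 6 to 9 mm. A check against the fingertips showed the side camera was off by about 1 px, so I relied mostly on the top view. The hub itself then centred the wheel. The 0.8 mm stop reading instead of 0 is within that uncertainty.

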